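# Draw the mug rack's ring arm out by one hole

## Robot

A 6-joint arm with a two-finger parallel gripper is mounted at the origin on the work surface. World frame = base frame: x ahead of the robot, y to its left, z up, the work surface at z = 0. Lengths are in m, angles in rad, forces in N, time in s.
With the tool pointing down it reaches from about 0.375 to 0.9 m from the base axis. Payload 3.1 kg.
Tool frame: the origin (TCP) lies between the finger pads; the fingertips stand 22 mm ahead of it and the grasp point (between the pads) lies 3 mm ahead of it; z points along the fingers, y is the direction in which the jaws open and shut (so a half turn about z gives the same grasp; the last joint's range is limited). The gripper opens to 87 mm and grips with 3 to 60 N. Pads are 19 mm wide; open, the fingers measure 117 mm over their backs; the gripper's body (75 mm by 190 mm) begins 51 mm behind the grasp point.
Start: joints at [-1.482, 0.527, 1.433, -0, 1.181, -0.178], TCP at [0.165, -0.603, 0.211] pointing down, gripper open.
Joint ranges: [-3.08, 3.08], [-0.75, 2.2], [0.22, 2.44], [-1.43, 4.57], [0, 2.65], [-2.85, 2.85]. Speed limits (rad/s): [2.79, 2.79, 3.14, 3.14, 3.14, 3.14].

## Interface

Orientations are given as a unit quaternion [x, y, z, w].
In Python, from rig import get_obs, camera, get_calibration, hand_in, search_frame gives the robot as it stands.
- The arm moves only by the shell command python3 -m jog 'ROWS' [FORCE]. ROWS is JSON, a list of rows, each an object with "grip": the closure in counts, from 0 (fully open) to 255 (shut); "travel": the shift along the world's x, y, z in cm, a list of three; "twist": the turn about the world's z in degrees. A call has 1 to 8 rows; each row shifts and turns the commanded pose from where the row before left it; what a row does not reach is not made up. A row lasts 1/10 s, in which the tool goes at most 50 mm and 8.59 degrees, less where a joint would pass 70% of its speed; a pose out of reach is approached as far as the arm can. A call is refused whole if a number of a shift passes 5 or a number of a turn 8.59, either way. A call with a gripper value outside its range is refused whole. The fingers move at their own pace and stop on an object; FORCE is the grip in N (left out, the last holds). Time passes only in rows, so rows that do not move let the fingers close. It gives the time, the measured TCP pose, the force and the opening at its end, in the units of the state.
- get_obs(): the state, without advancing time (a new reading comes with each control period).
- camera(name): name is "scene" or "top" or "wrist"; returns the picture (420x560x3 uint8, red, green, blue); there is no depth.
- get_calibration(name): a dict with "fx", "fy", "cx", "cy" (pixels), "R" (3x3) and "t" (3): a world point X has camera coordinates R X + t; the wrist camera has in their place "T_tool_cam" (4x4, takes a point from camera to tool coordinates, whose origin is the TCP and whose axes are the flange's). Camera axes: x right, y down, z forward; pixel columns grow to the right and rows downward; lengths in m; the calibration is good to about 2 mm. A picture is of the moment at which its call begins: read the wrist's pose just before it. get_calibration takes no time and is no camera call.
- hand_in(): hands the job in, once; it reports no verdict.
Trained networks look in the newest picture that a camera, given by its name, has taken for a name from the list of things; names that differ only in an ending like _2 or _b are one class to them, and where a whole thing is asked for, a point or a joint stands for the part that bears it (a point fixed in the world has none). Each returns a list of dicts, best first, with "p" (0 to 1); they miss things now and then, are a little off and sometimes report something else, mostly with a low value. They report only what shows in the picture. A call takes as long as a camera call.
- search_frame(target, camera): "at" ([x, y, z] in m, in world coordinates, good to about 4 mm: the middle of the surface that is visible of it).
The state is a dict: "time": time; "q": joint angles; "joint_velocities": joint speeds; "joint_torque": joint torques, N m; "position": TCP position; "tool_rot": TCP orientation; "ft_force": force on the tool from outside, world axes, zero at the start; "moment": the same for the moment, N m; "grip_width": finger opening in m.
Only numpy, scipy, OpenCV 4.12 (cv2) and the standard library are available. Lean on these libraries where they do the work, as an engineer would, in place of code of your own. Each camera call takes 0.05 s, during which the arm holds its last target. There are 200 camera calls.

## Task

One more mug has to hang on the rack, so draw the rack's arm that ends in a ring out by one hole: pinch the square tube across its spring pin so that the pin goes in flush, slide the tube away from the shelf until the pin snaps out in the next hole, and let go. Leave the other arm, the one that ends in a hook, as it is.

Things in the scene. Friction and masses are not known exactly. Their poses are not given: they have to be found in the camera images.
- ring_arm_grip (a point): Point on the axis of the ring arm: iron square tube, 30x30 mm, 190 mm long, level, axis 90 mm above the counter, with a flat 88 mm ring on its free end. The point lies at the hole where the pin stands at the start and moves with the tube. +z up; -y along the tube, away from the shelf (tube ends at -94 and +100 mm); +x square to the tube, to the pin's side. Shelf edge 120 mm off at +y, 202 mm high.
- ring_arm (a joint): How far the ring arm's tube is drawn out along its -y, m: 0 at the start in the first hole (play 1.5 mm either way), 0.040 in the next hole, 0.080 in the last. Its +x side has three 15 mm square holes 40 mm apart, at y = 0, +40, +80 mm of the point. Friction about 2 N. The pin locks it until flush, slips under the wall as the tube is pulled, and springs out by itself at the next hole.
- ring_pin (a joint): How far the ring arm's spring pin is pressed in, m: 0 fully out, 0.008 flush, 0.010 under the wall. Steel, 12 mm thick, domed tip, stands 8 mm out of the tube's +x face; does not travel with the tube. 6 N makes it flush: grip the tube from above, a finger on each side (on +x and -x), centred on the pin within 6 mm along the tube, with 15 to 30 N, and keep that grip while sliding.
- hook_arm (a joint): How far the hook arm's tube is drawn out, m: 0 at the start, to stay so. This other arm is parallel to the ring arm, 120 mm beside it (which of the two is nearer the robot varies), the same tube, pin and height, but its free end is an upturned hook. Both arms come out from under one end of a teak shelf, where a spirit level, tape measure and screwdriver lie; two mugs stand behind.

How it is judged:
By the outcome, as a careful person would: the job done as asked, in the order asked, and still so for the second after the job is handed in, with the robot touching nothing.
It also fails if it takes over 29 s, if anything falls off the work surface, if the arm or the gripper's body presses on something with over 40 N, if the wrist force passes 120 N, or if a joint passes its speed limit or range.

## Working session

There is one attempt and no reset: what is moved stays moved. The work goes in short steps, Python scripts to look and compute and a shell command to move; the robot and the scene stay as the last step left them, time stands still between calls to the robot, and variables do not carry over. Pictures are saved under pics/ and viewed, about 8 in all and at most 12, crops included, and the job is handed in when it is done.

```bash
mkdir -p pics; python3 - <<'E'
from rig import *
import cv2,numpy as np
for c in ("scene","top"):
    im=camera(c); cv2.imwrite(f"pics/{c}0.png",im[:,:,::-1])
    for n in ("ring_arm_grip","ring_arm","ring_pin","hook_arm"):
        try: print(c,n,[(np.round(d["at"],3).tolist(),round(d["p"],2)) for d in search_frame(n,c)][:3])
        except Exception as e: print(c,n,e)
    k=get_calibration(c); print(k)
o=get_obs();print(o)
E
```

```text
scene ring_arm_grip [([0.494, -0.136, 0.105], 0.56), ([0.611, -0.119, 0.104], 0.15)]
scene ring_arm [([0.499, -0.143, 0.102], 0.67)]
scene ring_pin [([0.508, -0.088, 0.092], 0.58)]
scene hook_arm [([0.612, -0.121, 0.106], 0.56)]
{'fx': 436.3550595978202, 'fy': 436.3550595978202, 'cx': 278.69569812135285, 'cy': 202.33859416157705, 'R': array([[ 0.78635928,  0.61771563, -0.00815376],
       [ 0.49096045, -0.63290067, -0.59866066],
       [-0.37496257,  0.46675918, -0.80096126]]), 't': array([-0.45511482, -0.22962974,  0.93553053])}
top ring_arm_grip [([0.487, -0.12, 0.106], 0.58)]
top ring_arm [([0.489, -0.123, 0.104], 0.91)]
top ring_pin [([0.505, -0.085, 0.094], 0.44)]
top hook_arm [([0.61, -0.092, 0.107], 0.88)]
{'fx': 531.979627848402, 'fy': 531.979627848402, 'cx': 266.2085007443798, 'cy': 211.8283567897773, 'R': array([[-0.01093694, -0.99959848,  0.02613924],
       [-0.99324003,  0.00783887, -0.11581366],
       [ 0.11556225, -0.02722918, -0.99292695]]), 't': array([-0.01010258,  0.57683467,  0.68212339])}
{'time': 0.5, 'q': array([-1.48247280e+00,  5.27519674e-01,  1.43273182e+00,  3.32536163e-05,
        1.18142661e+00, -1.78526452e-01]), 'joint_velocities': array([ 9.87242796e-04,  1.67718567e-04, -6.52105953e-04,  2.08637258e-04,
        4.36603480e-05, -4.04632789e-04]), 'joint_torque': array([-8.02661361e-04, -4.39604330e+01, -1.76790601e+01,  6.33810810e-02,
        5.15174086e-02, -4.56175121e-05]), 'position': array([ 0.16482658, -0.60282386,  0.21082614]), 'tool_rot': array([ 9.91112922e-01,  1.33023210e-01,  1.72928186e-05, -4.19915127e-05]), 'ft_force': array([-0.05701101, -0.3442973 ,  0.59104716]), 'moment': array([-6.37503823e-05, -4.79793050e-02,  2.85015335e-02]), 'grip_width': 0.087200534555543}
```

View pics/scene0.png

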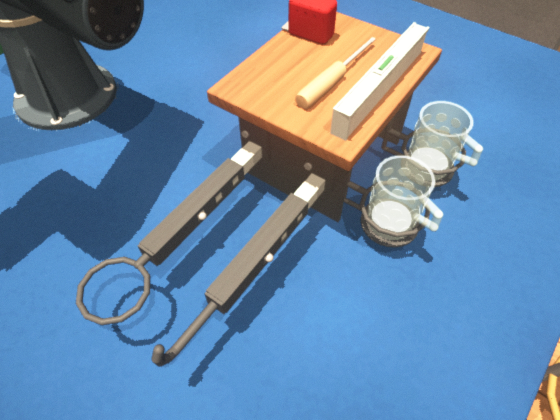

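View pics/top0.png

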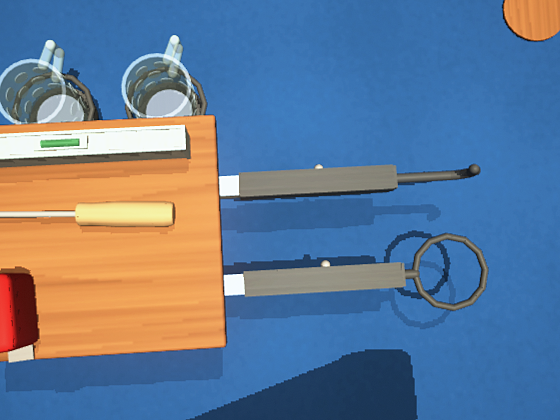

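The scene view shows the ring arm nearer the robot, with its pin at about (202,215). The top view has that pin at (326,264), and the tube's top face spans roughly (245,273) to (404,263) to (404,286). The hook arm is the farther one, and both pins face world +x.

```bash
cat > h.py <<'E'
from rig import *
import cv2,numpy as np
def onz(k,uv,z):
    d=k["R"].T@np.array([(uv[0]-k["cx"])/k["fx"],(uv[1]-k["cy"])/k["fy"],1]); c=-k["R"].T@k["t"]
    return c+d*(z-c[2])/d[2]
E
python3 - <<'E'
from h import *
np.set_printoptions(precision=4,suppress=True)
k=get_calibration("top"); print("cam",-k["R"].T@k["t"])
for uv in [(245,273),(404,263),(405,286),(246,296)]: print(uv,onz(k,uv,.105))
print("pin",onz(k,(326,264),.09)); print("ring c",onz(k,(450,271),.09))
k=get_calibration("scene"); print("pin s",onz(k,(202,215.5),.09))
im=cv2.imread("pics/top0.png")[220:330,220:500]; cv2.imwrite("pics/topc.png",cv2.resize(im,None,fx=2.8,fy=2.8,interpolation=cv2.INTER_CUBIC))
E
```

```text
cam [0.494  0.004  0.7444]
(245, 273) [0.4951 0.0125 0.105 ]
(404, 263) [ 0.505 -0.179  0.105]
(405, 286) [ 0.4776 -0.1791  0.105 ]
(246, 296) [0.468  0.0115 0.105 ]
pin [ 0.5051 -0.0868  0.09  ]
ring c [ 0.4949 -0.2401  0.09  ]
pin s [ 0.5056 -0.086   0.09  ]
```

View pics/topc.png

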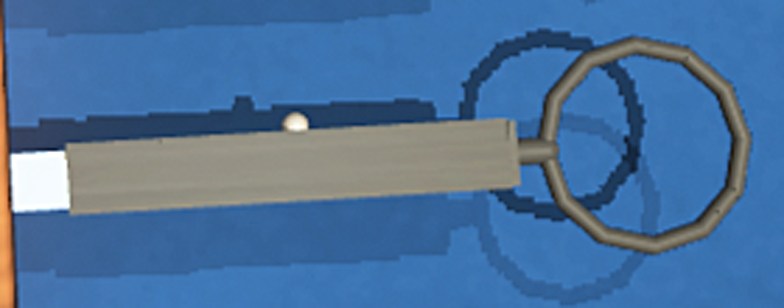

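```bash
python3 -m jog '[{"grip":0,"travel":[2.3,3.6,0],"twist":5.5},{"grip":0,"travel":[2.3,3.6,0],"twist":5.5},{"grip":0,"travel":[2.3,3.6,0],"twist":5.5},{"grip":0,"travel":[2.3,3.6,0],"twist":5.5},{"grip":0,"travel":[2.3,3.6,0],"twist":5.5},{"grip":0,"travel":[2.3,3.6,0],"twist":5.5},{"grip":0,"travel":[2.3,3.6,0],"twist":5.5}]' 20; python3 -m jog '[{"grip":0,"travel":[2.3,3.6,0],"twist":5.5},{"grip":0,"travel":[2.3,3.6,0],"twist":5.5},{"grip":0,"travel":[2.3,3.6,0],"twist":5.5},{"grip":0,"travel":[2.3,3.6,0],"twist":5.5},{"grip":0,"travel":[2.3,3.6,0],"twist":5.5},{"grip":0,"travel":[2.3,3.6,0],"twist":5.5},{"grip":0,"travel":[0,0,0],"twist":5},{"grip":0,"travel":[0,0,0],"twist":0}]'
python3 - <<'E'
from h import *
from scipy.spatial.transform import Rotation as Ro
o=get_obs(); im=camera("wrist"); cv2.imwrite("pics/w1.png",im[:,:,::-1])
k=get_calibration("wrist"); T=np.eye(4);T[:3,:3]=Ro.from_quat(o["tool_rot"]).as_matrix();T[:3,3]=o["position"]
C=T@k["T_tool_cam"]; R=C[:3,:3].T; np.savez("w1.npz",R=R,t=-R@C[:3,3],**{a:k[a] for a in("fx","fy","cx","cy")})
y=T[:3,1]; print(o["position"],"jaw ang",np.degrees(np.arctan2(y[1],y[0])),o["time"],o["q"])
for n in("ring_arm","ring_pin"):print(n,search_frame(n,"wrist")[:2])
kk=dict(np.load("w1.npz"))
for P in ([.4865,-.087,.09],[.5055,-.0865,.09]):
    c=kk["R"]@P+kk["t"];print(kk["fx"]*c[0]/c[2]+kk["cx"],kk["fy"]*c[1]/c[2]+kk["cy"])
E
```

```text
time: 1.2
position: [0.3266, -0.3495, 0.2111]
tool_rot: [0.891, 0.454, 0.0, 0.0]
ft_force: [0.6, 0.2, 0.1]
grip_width: 0.087
time: 2.0
position: [0.4644, -0.1336, 0.211]
tool_rot: [0.695, 0.719, -0.0, 0.0]
ft_force: [-0.5, -1.2, -0.3]
grip_width: 0.087
[ 0.46437726 -0.13361952  0.21100243] jaw ang 1.9631822487153334 2.0 [-5.11821776e-01  3.37386385e-01  1.77932254e+00 -2.22551712e-04
  1.02443258e+00 -5.45970121e-01]
ring_arm [{'at': [0.4909, -0.0814, 0.103], 'p': 0.69}]
ring_pin [{'at': [0.5043, -0.0897, 0.0938], 'p': 0.42}]
304.70273845790655 153.6578455994835
324.76078771444224 153.80864226299917
```

View pics/w1.png

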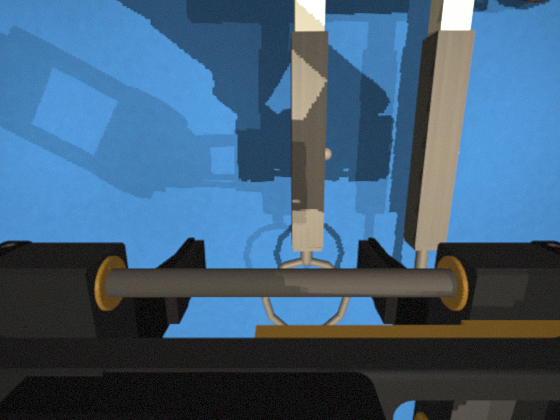

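The wrist view shows the ring tube from (310,30) to (308,250), with its pin at (328,154); my estimate predicted (325,154). I'll back-project the tube edges.

```bash
python3 - <<'E'
from h import *
k=dict(np.load("w1.npz"))
im=cv2.imread("pics/w1.png")
cv2.imwrite("pics/w1c.png",cv2.resize(im[20:260,260:360],None,fx=2.4,fy=2.4,interpolation=cv2.INTER_CUBIC))
for uv in [(293,32),(327,32),(292,249),(323,249),(292,154),(325,154)]: print(uv,onz(k,uv,.105).round(4))
print("pin",onz(k,(328,154),.09).round(4), "cam",(-k["R"].T@k["t"]).round(3))
E
```

```text
(293, 32) [0.4705 0.0118 0.105 ]
(327, 32) [0.4982 0.0128 0.105 ]
(292, 249) [ 0.4779 -0.1782  0.105 ]
(323, 249) [ 0.5082 -0.1771  0.105 ]
(292, 154) [ 0.4739 -0.0864  0.105 ]
(325, 154) [ 0.5036 -0.0854  0.105 ]
pin [ 0.5086 -0.0866  0.09  ] cam [ 0.463 -0.061  0.384]
```

View pics/w1c.png

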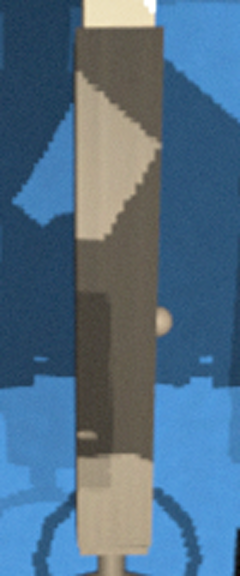

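```bash
python3 -m jog '[{"grip":0,"travel":[1.2,2.3,0],"twist":0.8},{"grip":0,"travel":[1.2,2.3,0],"twist":0},{"grip":0,"travel":[0,0,-3],"twist":0},{"grip":0,"travel":[0,0,-3],"twist":0},{"grip":0,"travel":[0,0,-3],"twist":0},{"grip":0,"travel":[0,0,-2.8],"twist":0},{"grip":0,"travel":[0,0,0],"twist":0},{"grip":0,"travel":[0,0,0],"twist":0}]' 20
python3 - <<'E'
from h import *
from scipy.spatial.transform import Rotation as Ro
o=get_obs(); im=camera("wrist"); cv2.imwrite("pics/w2.png",im[:,:,::-1])
k=get_calibration("wrist"); T=np.eye(4);T[:3,:3]=Ro.from_quat(o["tool_rot"]).as_matrix();T[:3,3]=o["position"]
y=T[:3,1]; print(o["position"],"jaw ang",np.degrees(np.arctan2(y[1],y[0])),o["ft_force"])
C=np.linalg.inv(T@k["T_tool_cam"])
for P in ([.4882,-.087,.09],[.5075,-.0866,.09]):
    c=C[:3,:3]@P+C[:3,3];print(k["fx"]*c[0]/c[2]+k["cx"],k["fy"]*c[1]/c[2]+k["cy"])
for n in("ring_arm","ring_pin"):print(n,search_frame(n,"wrist")[:2])
E
```

```text
time: 2.95
position: [0.4876, -0.0897, 0.0929]
tool_rot: [0.692, 0.722, -0.0, -0.0]
ft_force: [0.9, 0.6, -0.1]
grip_width: 0.0874
[ 0.48760757 -0.08973172  0.09292117] jaw ang 2.449705479724838 [ 0.90469302  0.64696234 -0.06081352]
280.11577506660524 242.25613464836417
311.57591478964986 242.9062343545611
ring_arm []
ring_pin [{'at': [0.5074, -0.0864, 0.0932], 'p': 0.51}]
```

View pics/w2.png

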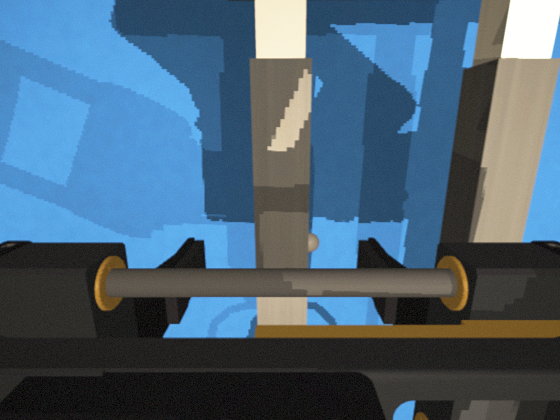

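The pin shows at (313,242), against a prediction of (312,243), and the tube is centred between the fingers. I'll shift 3 mm toward the pin and close.

```bash
python3 -m jog '[{"grip":0,"travel":[0,0.3,0],"twist":0.3},{"grip":0,"travel":[0,0,0],"twist":0},{"grip":255,"travel":[0,0,0],"twist":0},{"grip":255,"travel":[0,0,0],"twist":0},{"grip":255,"travel":[0,0,0],"twist":0},{"grip":255,"travel":[0,0,0],"twist":0},{"grip":255,"travel":[0,0,0],"twist":0},{"grip":255,"travel":[0,0,0],"twist":0}]' 22; python3 -m jog '[{"grip":255,"travel":[0,0,0],"twist":0},{"grip":255,"travel":[0,0,0],"twist":0},{"grip":255,"travel":[0,0,0],"twist":0}]'
```

```text
time: 3.9
position: [0.4878, -0.0859, 0.0928]
tool_rot: [0.689, 0.725, -0.0, -0.0]
ft_force: [-0.2, 0.2, 0.6]
grip_width: 0.0471
time: 4.2
position: [0.4894, -0.0862, 0.0937]
tool_rot: [0.689, 0.724, 0.001, 0.001]
ft_force: [-3.9, -0.3, 6.8]
grip_width: 0.0233
```

```bash
python3 - <<'E'
from h import *
o=get_obs(); print(o["position"],o["tool_rot"],o["ft_force"],o["grip_width"])
a=camera("wrist"); b=camera("scene")
im=np.hstack([cv2.resize(a,(400,300)),cv2.resize(b[90:300,80:360],(400,300))])
cv2.imwrite("pics/w3.png",im[:,:,::-1]); print(get_obs()["grip_width"])
E
```

```text
[ 0.48938979 -0.08622206  0.09366153] [0.68930381 0.72447031 0.00091843 0.00147979] [-3.90704278 -0.29967637  6.81602078] 0.02328359207143197
0.015042946392070183
```

View pics/w3.png

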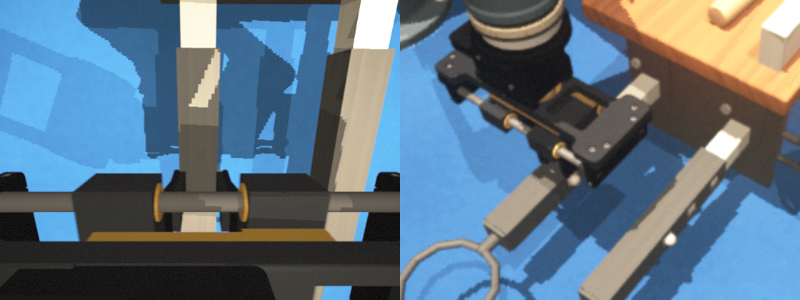

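```bash
python3 - <<'E'
from h import *
o=get_obs(); print(o["time"],o["position"],o["tool_rot"],o["ft_force"],o["grip_width"])
a=camera("wrist");o=get_obs(); print(o["ft_force"],o["grip_width"])
b=camera("scene");o=get_obs(); print(o["time"],o["position"],o["ft_force"],o["grip_width"])
im=np.hstack([cv2.resize(a[180:340,190:390],(400,320),interpolation=2),cv2.resize(b[130:250,120:270],(400,320),interpolation=2)])
cv2.imwrite("pics/w4.png",im[:,:,::-1])
E
```

```text
4.3 [ 0.48818928 -0.086132    0.09369057] [6.88982269e-01 7.24777987e-01 5.87952011e-05 5.46855464e-04] [-1.96501461 -0.03372198  5.3200563 ] 0.015042946392070183
[-0.94538693 -0.49149904  5.35246728] 0.010679941508335745
4.4 [ 0.48822653 -0.08609783  0.09367983] [-0.20901922  0.21567038  6.18234309] 0.007017446405989975
```

View pics/w4.png

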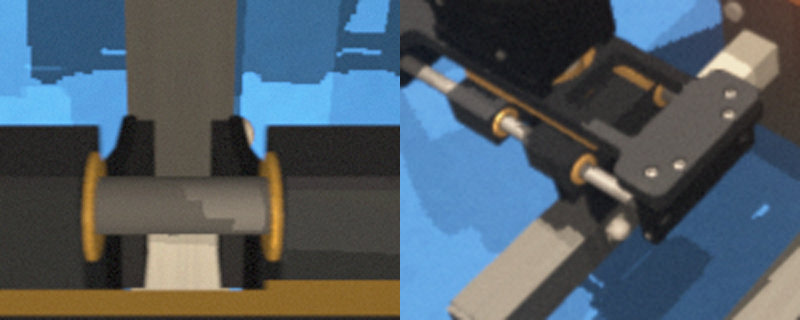

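The picture shows the pin at (248,130) in the left half, still standing out. The finger legs overlap the tube edges, so they have closed over the top of the tube rather than on its sides. I'll check the real fingertip geometry by projection.

```bash
python3 - <<'E'
from h import *
k=get_calibration("wrist"); print(k["T_tool_cam"].round(4),k["fx"],k["cx"],k["cy"])
C=np.linalg.inv(k["T_tool_cam"])
def pr(P):
    c=C[:3,:3]@P+C[:3,3]; return np.array([k["fx"]*c[0]/c[2]+k["cx"],k["fy"]*c[1]/c[2]+k["cy"]]).round(0)
for w in(.0872,.030,.010):
  for z in(.022,.003,-.01,-.03,-.048):
    print(w,z,[pr(np.array([x,s*w/2,z])).tolist() for s in(-1,1) for x in(-.0095,.0095)])
a=cv2.imread("pics/w2.png")[225:335,150:410]
b=camera("wrist")[225:335,150:410,::-1]
v=camera("top")[200:310,220:480,::-1]
cv2.imwrite("pics/w5.png",cv2.resize(np.vstack([a,v]),None,fx=2.6,fy=2.6,interpolation=2)); print(get_obs()["grip_width"],get_obs()["ft_force"])
E
```

```text
[[-6.000e-04 -9.647e-01 -2.633e-01  7.210e-02]
 [ 1.000e+00 -3.000e-04 -9.000e-04  1.400e-03]
 [ 8.000e-04 -2.633e-01  9.647e-01 -1.732e-01]
 [ 0.000e+00  0.000e+00  0.000e+00  1.000e+00]] 306.81133205719215 280.8997730898872 208.74583534146126
0.0872 0.022 [[215.0, 249.0], [214.0, 222.0], [343.0, 249.0], [344.0, 222.0]]
0.0872 0.003 [[209.0, 261.0], [207.0, 232.0], [349.0, 260.0], [351.0, 232.0]]
0.0872 -0.01 [[204.0, 270.0], [202.0, 239.0], [354.0, 270.0], [356.0, 239.0]]
0.0872 -0.03 [[195.0, 288.0], [192.0, 254.0], [362.0, 288.0], [365.0, 254.0]]
0.0872 -0.048 [[184.0, 307.0], [181.0, 270.0], [372.0, 307.0], [376.0, 270.0]]
0.03 0.022 [[257.0, 249.0], [257.0, 222.0], [301.0, 249.0], [302.0, 222.0]]
0.03 0.003 [[255.0, 261.0], [254.0, 232.0], [303.0, 260.0], [304.0, 232.0]]
0.03 -0.01 [[253.0, 270.0], [252.0, 239.0], [305.0, 270.0], [305.0, 239.0]]
0.03 -0.03 [[250.0, 288.0], [249.0, 254.0], [307.0, 288.0], [308.0, 254.0]]
0.03 -0.048 [[246.0, 307.0], [245.0, 270.0], [311.0, 307.0], [312.0, 270.0]]
0.01 0.022 [[272.0, 249.0], [272.0, 222.0], [287.0, 249.0], [287.0, 222.0]]
0.01 0.003 [[271.0, 261.0], [271.0, 232.0], [287.0, 261.0], [287.0, 232.0]]
0.01 -0.01 [[270.0, 270.0], [270.0, 239.0], [287.0, 270.0], [288.0, 239.0]]
0.01 -0.03 [[269.0, 288.0], [269.0, 254.0], [288.0, 288.0], [288.0, 254.0]]
0.01 -0.048 [[267.0, 307.0], [267.0, 270.0], [289.0, 307.0], [289.0, 270.0]]
0.002840477695442532 [-0.2414402  -0.02688091  4.93986452]
```

View pics/w5.png

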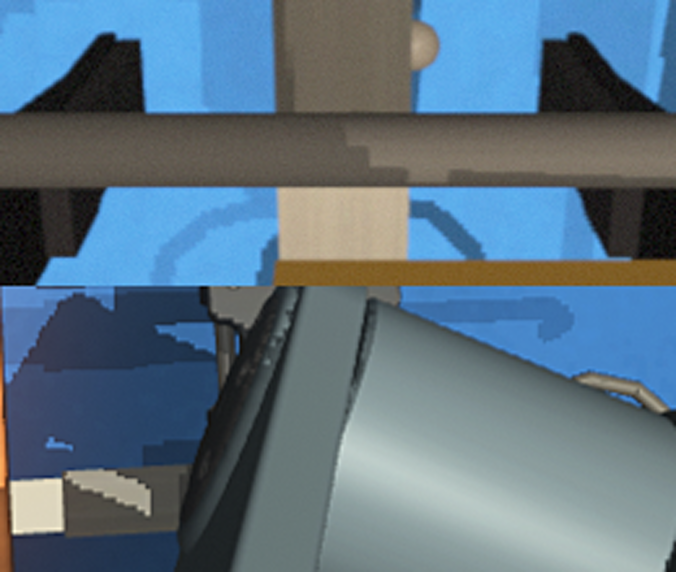

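The fingertips in the open-gripper picture are at (205,240). That matches a tip about 8–10 mm behind the TCP, not 22 mm ahead, so the tool is really about 30 mm shorter than stated. The jaws therefore closed over the tube's top edge, which fits the upward force of about 6 N. I'll open, lower by about 27 mm and try again.

```bash
python3 -m jog '[{"grip":0,"travel":[0,0,1],"twist":0},{"grip":0,"travel":[0,0,0],"twist":0},{"grip":0,"travel":[0,0,0],"twist":0},{"grip":0,"travel":[0,0,0],"twist":0},{"grip":0,"travel":[0,0,0],"twist":0},{"grip":0,"travel":[0,0,0],"twist":0},{"grip":0,"travel":[0,0,0],"twist":0},{"grip":0,"travel":[0,0,0],"twist":0}]' 22;  python3 -m jog '[{"grip":0,"travel":[0,0,0],"twist":0},{"grip":0,"travel":[0,0,0],"twist":0},{"grip":0,"travel":[0,0,0],"twist":0}]'
```

```text
time: 5.3
position: [0.4878, -0.0858, 0.1027]
tool_rot: [0.689, 0.725, -0.0, -0.0]
ft_force: [0.4, -0.0, 0.2]
grip_width: 0.0589
time: 5.6
position: [0.4878, -0.0858, 0.1029]
tool_rot: [0.689, 0.725, -0.0, -0.0]
ft_force: [0.6, -0.8, -0.2]
grip_width: 0.0821
```

```bash
python3 -m jog '[{"grip":0,"travel":[0,0,-1],"twist":0},{"grip":0,"travel":[0,0,-1],"twist":0},{"grip":0,"travel":[0,0,-1],"twist":0},{"grip":0,"travel":[0,0,-0.6],"twist":0},{"grip":0,"travel":[0,0,0],"twist":0},{"grip":0,"travel":[0,0,0],"twist":0}]'
python3 - <<'E'
from h import *
k=get_calibration("wrist");C=np.linalg.inv(k["T_tool_cam"])
im=camera("wrist");print(get_obs()["ft_force"]); cv2.imwrite("pics/w6.png",im[:,:,::-1])
print([(np.round(d["at"],4),d["p"]) for d in search_frame("ring_pin","wrist")[:2]])
E
```

```text
time: 6.2
position: [0.4877, -0.0858, 0.0665]
tool_rot: [0.689, 0.725, -0.0, -0.0]
ft_force: [0.3, -0.0, -0.2]
grip_width: 0.0871
[-0.41044881 -0.29130983  0.04022933]
[(array([ 0.5086, -0.0829,  0.093 ]), 0.62)]
```

View pics/w6.png

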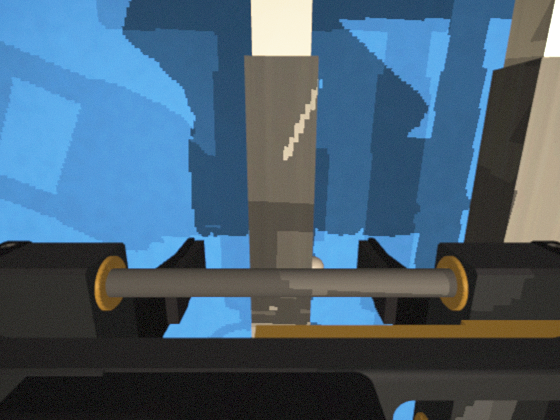

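The pin is at about (318,263), and the pads' centre projects to row 266 or so at pin height, so they agree within about 3 mm. The body is clear and there is no contact force. Closing.

```bash
python3 -m jog '[{"grip":255,"travel":[0,0,0],"twist":0},{"grip":255,"travel":[0,0,0],"twist":0},{"grip":255,"travel":[0,0,0],"twist":0},{"grip":255,"travel":[0,0,0],"twist":0},{"grip":255,"travel":[0,0,0],"twist":0},{"grip":255,"travel":[0,0,0],"twist":0},{"grip":255,"travel":[0,0,0],"twist":0},{"grip":255,"travel":[0,0,0],"twist":0}]' 22;  python3 -m jog '[{"grip":255,"travel":[0,0,0],"twist":0},{"grip":255,"travel":[0,0,0],"twist":0},{"grip":255,"travel":[0,0,0],"twist":0},{"grip":255,"travel":[0,0,0],"twist":0}]'
```

```text
time: 7.1
position: [0.4881, -0.0859, 0.0669]
tool_rot: [0.689, 0.725, 0.0, 0.0]
ft_force: [-3.7, -2.3, 3.7]
grip_width: 0.0309
time: 7.5
position: [0.4875, -0.0859, 0.0669]
tool_rot: [0.689, 0.725, -0.0, -0.0]
ft_force: [-0.1, 0.3, 2.6]
grip_width: 0.0299
```

Width 29.9 mm with the grip held, so the pin is flush. Now I'll slide along (0.048, -0.999).

```bash
python3 -m jog '[{"grip":255,"travel":[0.02,-0.4,0],"twist":0},{"grip":255,"travel":[0.02,-0.4,0],"twist":0},{"grip":255,"travel":[0.02,-0.4,0],"twist":0},{"grip":255,"travel":[0.02,-0.4,0],"twist":0},{"grip":255,"travel":[0.02,-0.4,0],"twist":0},{"grip":255,"travel":[0,0,0],"twist":0}]' 22
```

```text
time: 8.1
position: [0.4885, -0.1057, 0.0669]
tool_rot: [0.689, 0.725, -0.0, -0.0]
ft_force: [-1.1, -0.2, 3.5]
grip_width: 0.0297
```

```bash
python3 -m jog '[{"grip":255,"travel":[0.02,-0.4,0],"twist":0},{"grip":255,"travel":[0.02,-0.4,0],"twist":0},{"grip":255,"travel":[0.02,-0.4,0],"twist":0},{"grip":255,"travel":[0.02,-0.4,0],"twist":0},{"grip":255,"travel":[0,-0.2,0],"twist":0},{"grip":255,"travel":[0,0,0],"twist":0}]'
python3 - <<'E'
from h import *
im=camera("top");cv2.imwrite("pics/t2.png",cv2.resize(im[140:330,200:530],None,fx=2.3,fy=2.3,interpolation=2)[:,:,::-1])
E
```

```text
time: 8.7
position: [0.4894, -0.1245, 0.0669]
tool_rot: [0.689, 0.725, -0.0, 0.0]
ft_force: [-2.6, -0.5, 3.4]
grip_width: 0.0299
```

View pics/t2.png

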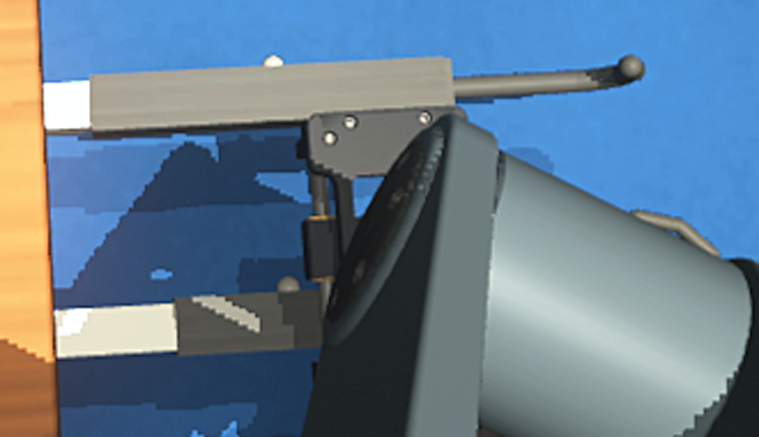

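The tube end moved from column 245 to about 277 in the full picture, roughly 38 mm. The pin is out again at (287,284) in the crop, and the hook arm looks unmoved. I'll nudge 1 mm to centre it, then release and rise.

```bash
python3 -m jog '[{"grip":255,"travel":[0,-0.1,0],"twist":0},{"grip":255,"travel":[0,0,0],"twist":0},{"grip":0,"travel":[0,0,0],"twist":0},{"grip":0,"travel":[0,0,0],"twist":0},{"grip":0,"travel":[0,0,0],"twist":0},{"grip":0,"travel":[0,0,0],"twist":0},{"grip":0,"travel":[0,0,0],"twist":0},{"grip":0,"travel":[0,0,0],"twist":0}]'; python3 -m jog '[{"grip":0,"travel":[0,0,0],"twist":0},{"grip":0,"travel":[0,0,0],"twist":0},{"grip":0,"travel":[0,0,1],"twist":0},{"grip":0,"travel":[0,0,3],"twist":0},{"grip":0,"travel":[0,0,4],"twist":0},{"grip":0,"travel":[0,0,4],"twist":0},{"grip":0,"travel":[0,0,4],"twist":0},{"grip":0,"travel":[0,0,0],"twist":0}]';  python3 -m jog '[{"grip":0,"travel":[-2,-4,0],"twist":0},{"grip":0,"travel":[-2,-4,0],"twist":0},{"grip":0,"travel":[-2,-4,0],"twist":0},{"grip":0,"travel":[-2,-4,0],"twist":0},{"grip":0,"travel":[-2,-4,0],"twist":0},{"grip":0,"travel":[-2,-4,0],"twist":0},{"grip":0,"travel":[0,0,0],"twist":0}]'
python3 - <<'E'
from h import *
im=camera("top");cv2.imwrite("pics/t3.png",cv2.resize(im[140:330,200:530],None,fx=2.3,fy=2.3,interpolation=2)[:,:,::-1])
for n in("ring_arm","ring_pin","hook_arm"):print(n,[(np.round(d["at"],4),d["p"]) for d in search_frame(n,"top")[:2]])
E
```

```text
time: 9.55
position: [0.4897, -0.1248, 0.0668]
tool_rot: [0.689, 0.725, 0.0, 0.0]
ft_force: [-0.1, 0.6, 0.1]
grip_width: 0.0698
time: 10.35
position: [0.4932, -0.1265, 0.2331]
tool_rot: [0.689, 0.725, 0.002, 0.006]
ft_force: [-0.1, 0.3, -0.2]
grip_width: 0.0868
time: 11.05
position: [0.3676, -0.3701, 0.2269]
tool_rot: [0.691, 0.723, -0.001, 0.001]
ft_force: [0.4, 0.1, -0.2]
grip_width: 0.0868
ring_arm [(array([ 0.4938, -0.1613,  0.1076]), 0.82)]
ring_pin [(array([ 0.507 , -0.0853,  0.0905]), 0.5)]
hook_arm [(array([ 0.6094, -0.0923,  0.1058]), 0.84)]
```

View pics/t3.png

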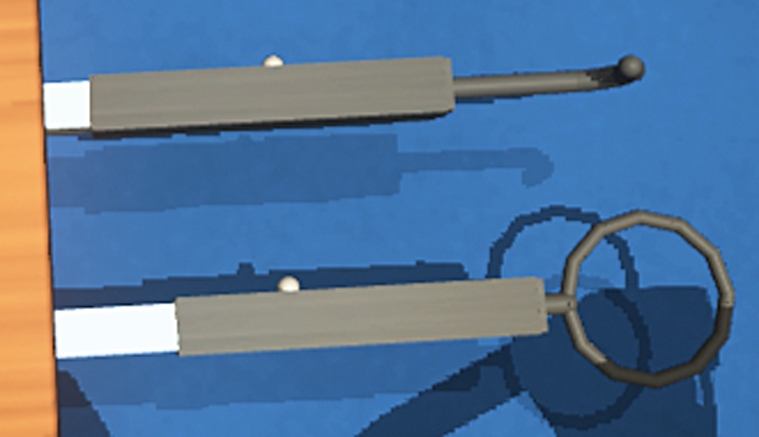

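The ring tube is drawn out about 38–39 mm, with the pin standing out at (289,284). The hook arm is unchanged, with its pin at (273,61), and the robot is clear.

```bash
python3 -c "
from rig import *
print(hand_in())"
```

```text
the job is handed in; nothing more can be done
None
```

The ring arm is drawn out by one hole and let go. I handed the job in at about 11 s of the 29 s allowed.

- **First try:** it missed. The fingertips are about 30 mm shorter than stated, so the jaws closed over the top edge of the tube and pushed up with about 6 N. The tube stayed locked and no force limit was approached.
- **Second try:** I opened, lowered the tool by about 27 mm and pinched across the pin at 22 N. The opening stopped at 29.9 mm, so the pin was flush. I then slid the tube away from the shelf, released and backed off.

**Last checks, from the top camera:**
- **Ring arm:** it moved about 38–39 mm by the network's positions and the tube's end in the picture, which is within the 1.5 mm play of the next hole if the play there is the same.
- **Ring pin:** it stands out again at its original spot, as far as at the start. The network's position for it moved by only 2 mm.
- **Hook arm:** its position is unchanged to within 1 mm.
- **Robot:** it is clear of everything, with forces near 0.

None of these last checks failed or disagreed.

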